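Lay a pulled power supply down and seat it against the unscrewing stop

TASK

Tip the standing power-supply module with the yellow sticker over towards the blue stop jig so that it lies with the sticker up, then slide it along the bench until its fan end is square and snug against the jig's black-faced pad. Lean on it there with a light but definite push for about a second, feeling for the pad rather than shoving (some 10 N on the pad is right; 20 N is too much), then let go and back off. Leave everything else on the bench alone.

Things in the scene. Friction and masses are not known exactly. Their poses are not given: they have to be found in the camera images.
- psu: power-supply module to lay down: silver box 90 (its x) x 70 (y) x 150 mm (z), 0.55-0.95 kg, loose. Stands on its plain end; yellow sticker on its +y face, folded over onto the top edge, black vents on -y, fan and green latch on top. Origin: centre of the end it stands on, z up. Starts 275-335 mm out from the jig (jig y), within 12 mm of its middle line. Sliding it lying down takes 3 to 9 N, different each time.
- psu_sticker (a point): point on the +y (yellow) face, mid-width, 125 mm up: where to push. This face looks away from the jig at the start (within 7 degrees), so a push here topples the module towards the jig; a low push only slides it. The upper end must move about 60-70 mm before it falls by itself. Lying right: its y axis up, its z axis towards the jig, origin 35 mm above the bench.
- psu_fan_end (a point): centre of the module's fan end (the upper 90 x 70 mm end while it stands), 150 mm along its z axis.
- jig: blue stop jig fixed to the bench: upright beam 170 mm wide, 45 mm thick, 75 mm tall, with an adjustable pad in front (see beam_face). Origin: on the bench, in the middle under the beam's front face. Its y axis points from that face out along the bench towards the module, its x along the beam.
- beam_face (a point): middle of the beam's front face, 40 mm up. In front of it is the black rubber-faced pad, 110 mm wide, at heights 15 to 65 mm. The pad's face stands 12 to 32 mm out from this point (along jig y), screwed in or out differently each time and not measured: feel for it. The pad is sprung, gives about 1 mm per 3 N, and bottoms after 9 mm.
- spare_psu: the other power-supply module, same size and standing the same way but WITHOUT a yellow sticker and with a red latch; a bystander. Origin: centre of its underside.
- tape_roll: roll of tan tape lying flat, 96 mm across, 25 mm tall; bystander. Origin: centre of its underside.
- heatsink: finned aluminium heat sink 70 x 60 x 32 mm; bystander. Origin: centre of its underside.
- port_board: yellow strip with rows of black sockets, 45 x 200 x 17 mm; bystander. Origin: centre of its underside.
- screw_tray: grey two-part tray of screws 110 x 140 x 30 mm; bystander. Origin: centre of its underside.
- screwdriver: screwdriver with a red handle lying on the bench, long axis x; bystander.
- drive_caddy: flat dark disk drive in a caddy, 100 x 157 x 25 mm; bystander. Origin: centre of its underside.
Mind the look-alikes: they are no part of the job. Leave any purple look-alike of the jig alone. What is shaped like the psu but orange is not meant.

How it is judged:
By the outcome, as a careful person would: the job done as asked, in the order asked, and still so for the second after the job is handed in, with the robot touching nothing.
It also fails if it takes over 72 s, if anything falls off the work surface, if the arm or the gripper's body presses on something with over 40 N, if the wrist force passes 120 N, or if a joint passes its speed limit or range.

ROBOT

A 6-joint arm with a two-finger parallel gripper is mounted at the origin on the work surface. World frame = base frame: x ahead of the robot, y to its left, z up, the work surface at z = 0. Lengths are in mm, angles in rad, forces in N, time in s.
With the tool pointing down it reaches from about 350 to 725 mm from the base axis. Payload 4.3 kg.
Tool frame: the origin (TCP) lies at the very end of the fingers, on their centre line; the grasp point (between the pads) lies 19 mm behind it; z points along the fingers, y is the direction in which the jaws open and shut (so a half turn about z gives the same grasp; the last joint's range is limited). The gripper opens to 85 mm and grips with 20 to 120 N. Pads are 22 mm wide; open, the fingers measure 114 mm over their backs; the gripper's body (76 mm by 85 mm) begins 54 mm behind the grasp point. The pads swing forward as they close: fully open they stand 13 mm farther back than shut.
Start: joints at [1.017, 0.377, 0.081, 1.274, 0, 1.46], TCP at [246.904, 519.335, 197.529] pointing down, gripper open.
Joint ranges: [-2.72, 2.72], [-0.84, 1.66], [-1.02, 1.22], [-1.77, 2.12], [-1.37, 1.28], [-3.14, 3.14]. Speed limits (rad/s): [2.57, 2.57, 3.14, 3.14, 3.14, 3.14].

INTERFACE

Orientations are given as a unit quaternion [x, y, z, w].
In Python, from station import readout, eyes, job gives the robot as it stands.
- The arm moves only by the tool send_rows, never from a script. Its argument "series" is a list of rows, each an object with "twist": the turn, a rotation vector about the tool's x, y, z in degrees, a list of three; "travel": the shift along the tool's x, y, z in m, a list of three; "fingers": the opening in per cent of the stroke, from 0 (shut) to 100 (fully open). A call has 1 to 20 rows; each row is the pose to reach, as a shift and turn from the pose commanded when the call began, along the tool's axes at that moment; what a row does not reach only later rows make up. A row lasts 1/12 s, in which the tool goes at most 41.7 mm and 7.16 degrees, less where a joint would pass 70% of its speed; a pose out of reach is approached as far as the arm can. A call with a gripper value outside its range is refused whole. The fingers move at their own pace and stop on an object; "grip_force" is the grip in N (left out, the last holds). Time passes only in rows, so rows that repeat a pose let the fingers close. It gives the time, the measured TCP pose, the force and the opening at its end, in the units of the state.
- readout.state(): the state, without advancing time (a new reading comes with each control period).
- eyes.grab_frame(name): name is "side" or "top" or "wrist"; returns the picture (480x640x3 uint8, red, green, blue); there is no depth.
- eyes.camera_info(name): a dict with "fovy" (degrees; the focal length in pixels is half the picture's height over the tangent of half this angle, whatever the lens; pixels are square), "cx", "cy" (the principal point, pixels), "cam_to_world" (4x4, takes a point from camera to world coordinates). Camera axes: x right, y down, z forward; pixel columns grow to the right and rows downward; lengths in mm; the calibration is good to about 2 mm. The wrist camera is an equidistant fisheye: a pixel r from the principal point sees the ray r / f radians off the axis. A picture is of the moment at which its call begins: read the wrist's pose just before it. camera_info takes no time and is no camera call; for the wrist camera it gives the pose at the moment of the call.
- job.job_done(): hands the job in, once; it reports no verdict.
The state is a dict: "t": time; "joints": joint angles; "qd": joint speeds; "tau": joint torques, N m; "tcp_pos": TCP position; "ee_rot": TCP orientation; "contact_force": force on the tool from outside, world axes, zero at the start; "ft_torque": the same for the moment, N m; "gripper_width": finger opening in mm.
Only numpy, scipy, OpenCV 4.12 (cv2) and the standard library are available. Lean on these libraries where they do the work, as an engineer would, in place of code of your own. Each camera call takes 0.05 s, during which the arm holds its last target.

## Working session

There is one attempt and no reset: what is moved stays moved. The work goes in short steps, Python scripts to look and compute and a tool call to move; the robot and the scene stay as the last step left them, time stands still between calls to the robot, and variables do not carry over. Pictures are saved under pics/ and viewed, and the job is handed in when it is done.

Besides the shell and the picture viewer there is one more tool, called as name(argument=value, ...), one argument or row to a line, values as JSON. send_rows: Moves the arm, as the interface text tells. Its arguments: {"type":"object","properties":{"series":{"type":"array"},"grip_force":{"type":"number"}},"required":["series"]}

```bash
ls; mkdir -p pics; python3 - <<'E'
from station import readout, eyes, job
import cv2
print(readout.state())
for n in ["top","side","wrist"]:
    i=eyes.camera_info(n); print(n,i)
    im=eyes.grab_frame(n); cv2.imwrite(f"pics/{n}0.png",im[:,:,::-1])
E
```

```text
pics
{'t': 0.0, 'joints': array([1.01669848e+00, 3.78060866e-01, 7.96650557e-02, 1.27439445e+00,
       3.53548607e-05, 1.46050349e+00]), 'qd': array([ 0.00227883, -0.0004962 , -0.00103982,  0.00065885,  0.00015476,
       -0.00131426]), 'tau': array([-1.91581439e-04, -4.63605237e+01,  2.69874126e+01,  2.09337595e-02,
       -2.93774792e-04, -1.83949155e-06]), 'tcp_pos': array([246.50175682, 518.70676085, 196.57735283]), 'ee_rot': array([ 2.20085786e-01,  9.75480011e-01, -9.36694222e-04, -3.41840183e-04]), 'contact_force': array([-0.45345139, -0.12429609, -0.10128044]), 'ft_torque': array([ 0.05166244, -0.00718213, -0.03420488]), 'gripper_width': 85.3441258797145}
top {'fovy': 53.10902246273914, 'cx': 321.96330853179137, 'cy': 240.00945309614355, 'cam_to_world': array([[ 2.39311588e-02, -9.93979415e-01,  1.06921575e-01,
         3.77649777e+02],
       [-9.99653298e-01, -2.49672375e-02, -8.36181447e-03,
         7.50965471e+00],
       [ 1.09810078e-02, -1.06684397e-01, -9.94232295e-01,
         1.14964825e+03],
       [ 0.00000000e+00,  0.00000000e+00,  0.00000000e+00,
         1.00
[... 201 characters left out ...]
       [-6.37954900e-01, -5.97218694e-01,  4.86151599e-01,
        -5.61909066e+02],
       [ 7.83589420e-03, -6.36306978e-01, -7.71396156e-01,
         1.00162471e+03],
       [ 0.00000000e+00,  0.00000000e+00,  0.00000000e+00,
         1.00000000e+00]])}
wrist {'fovy': 65.70646984690485, 'cx': 315.13772287816727, 'cy': 230.85272134276613, 'cam_to_world': array([[ 4.29914631e-01,  8.61351206e-01,  2.70642771e-01,
         1.76565783e+02],
       [ 9.02868287e-01, -4.09644657e-01, -1.30461148e-01,
         5.51158943e+02],
       [-1.50550206e-03,  3.00441932e-01, -9.53798920e-01,
         3.74210665e+02],
       [ 0.00000000e+00,  0.00000000e+00,  0.00000000e+00,
         1.00000000e+00]])}
```

View pics/top0.png

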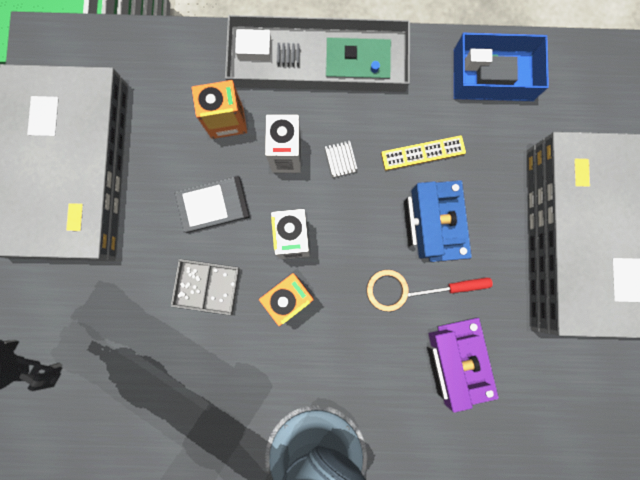

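View pics/side0.png

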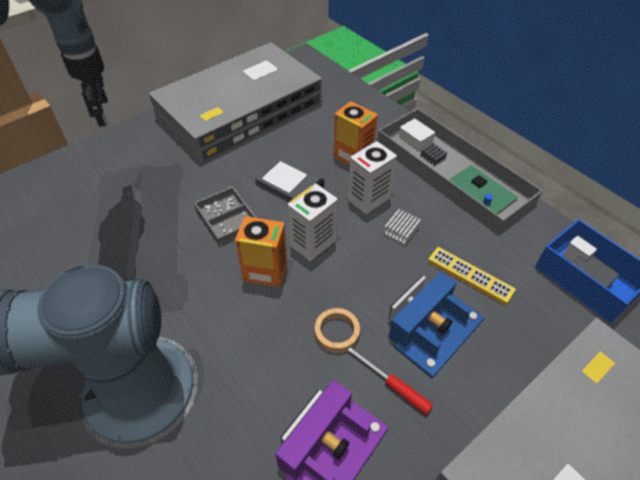

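View pics/wrist0.png

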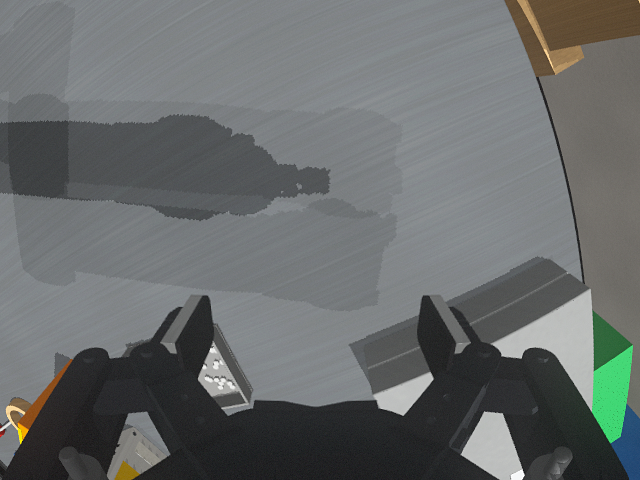

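```bash
python3 - <<'E'
import cv2
a=cv2.imread("pics/top0.png")
cv2.imwrite("pics/c1.png",cv2.resize(a[195:275,255:335],None,fx=7,fy=7,interpolation=cv2.INTER_CUBIC))
cv2.imwrite("pics/c2.png",cv2.resize(a[170:270,395:480],None,fx=6,fy=6,interpolation=cv2.INTER_CUBIC))
a=cv2.imread("pics/side0.png")
cv2.imwrite("pics/c3.png",cv2.resize(a[170:380,270:500],None,fx=2.8,fy=2.8,interpolation=cv2.INTER_CUBIC))
E
```

```text
(no output)
```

View pics/c1.png

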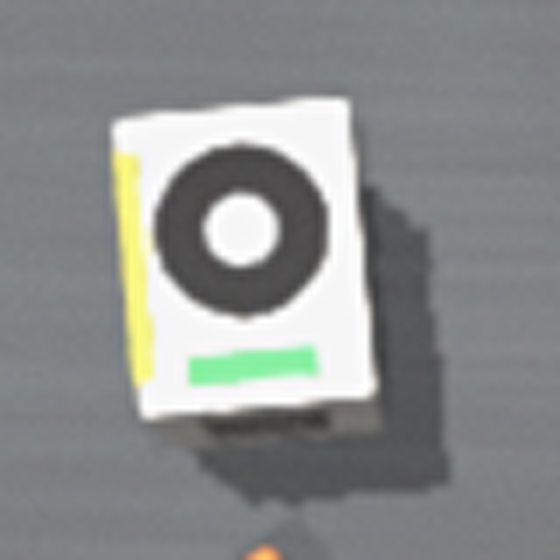

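View pics/c2.png

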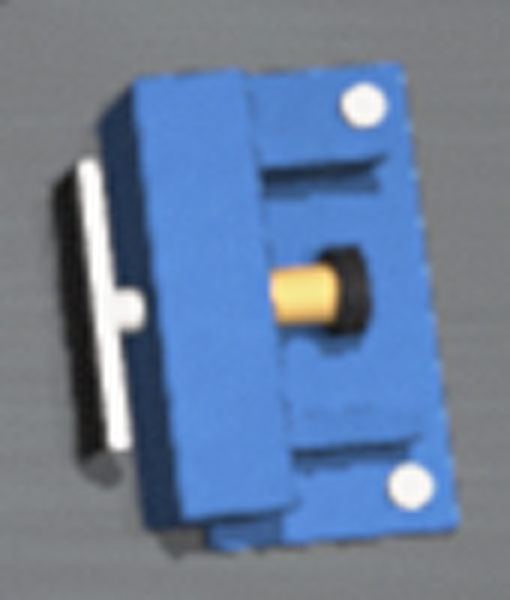

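View pics/c3.png

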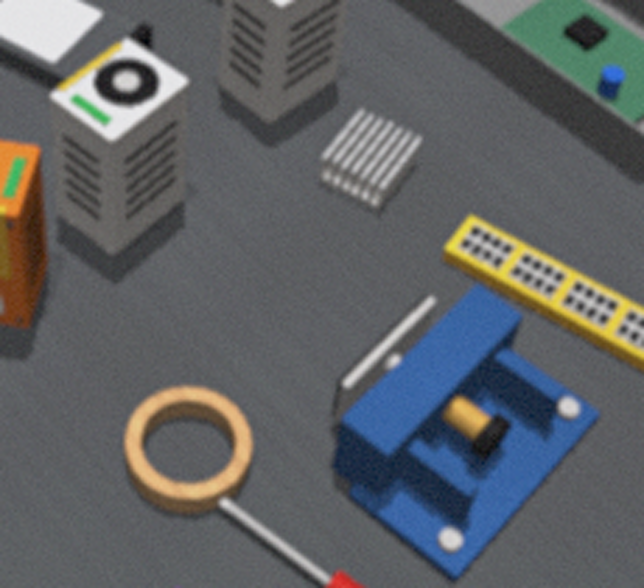

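```bash
cat > h.py <<'E'
from station import readout, eyes, job
import numpy as np, cv2
def pix2w(n,uv,z):
    i=eyes.camera_info(n); f=240/np.tan(np.radians(i['fovy']/2)); T=i['cam_to_world']
    o=[]
    for u,v in np.atleast_2d(uv):
        d=T[:3,:3]@np.array([(u-i['cx'])/f,(v-i['cy'])/f,1]); c=T[:3,3]
        o.append((c+d*(z-c[2])/d[2])[:2])
    return np.array(o)
def w2pix(n,P):
    i=eyes.camera_info(n); f=240/np.tan(np.radians(i['fovy']/2)); T=i['cam_to_world']
    q=(np.atleast_2d(P)-T[:3,3])@T[:3,:3]
    return np.c_[q[:,0]/q[:,2]*f+i['cx'],q[:,1]/q[:,2]*f+i['cy']]
E
python3 - <<'E'
from h import *
np.set_printoptions(suppress=True,precision=1)
c=np.array([(112,120),(350,98),(376,398),(145,418)])/7+[255,195]
P=pix2w("top",c,150); print(P,P.mean(0)); 
for k in range(4): d=P[(k+1)%4]-P[k]; print(np.linalg.norm(d),np.degrees(np.arctan2(d[1],d[0])))
j=np.array([(137,82),(183,520),(240,72),(297,508)])/6+[395,170]
J=pix2w("top",j,75);print(J)
for a,b in((0,1),(2,3),(0,2),(1,3)):d=J[b]-J[a];print(np.linalg.norm(d),np.degrees(np.arctan2(d[1],d[0])))
p=np.array([(88,158),(120,450),(78,160),(110,452)])/6+[395,170]
print(pix2w("top",p,65))
tp=np.array([(388,291)]);print("tape",pix2w("top",tp,25))
# neighbours
print("orange",pix2w("top",[(261,297),(291,276),(313,298),(279,325)],150))
print("orange2,spare",pix2w("top",[(192,88),(233,80),(241,103),(199,112),(266,116),(299,116),(299,151),(267,151)],150))
print("caddy, tray",pix2w("top",[(177,189),(239,178),(247,217),(184,231),(176,261),(240,265),(232,316),(172,307)],27))
E
```

```text
[[541.4 107.7]
 [550.   36.4]
 [459.6  26.2]
 [451.9  94.8]] [500.7  66.3]
71.82491753961125 -83.16883004017181
90.95345139656185 -173.5239993998029
69.02366271924815 96.3888169615413
90.4465408559085 8.249990226532505
[[ 628.1 -217.4]
 [ 461.4 -235.1]
 [ 633.1 -256.7]
 [ 467.  -277.9]]
167.66153185804572 -173.94006355345255
167.4271662221896 -172.71982111538472
39.62303199329712 -82.86394475250009
43.193474161529714 -82.59158272469584
[[ 600.3 -200.8]
 [ 488.2 -213.4]
 [ 599.4 -196.9]
 [ 487.3 -209.6]]
tape [[ 382.9 -158.8]]
orange [[363.7 122.1]
 [408.4  61.6]
 [364.2  14.7]
 [307.5  83.1]]
orange2,spare [[808.3 287.7]
 [828.9 200.2]
 [777.7 180.7]
 [755.1 269.9]
 [750.3 125.8]
 [752.3  54.9]
 [675.   52.7]
 [673.1 120.9]]
caddy, tray [[611.3 344.5]
 [641.8 199. ]
 [548.5 176.2]
 [511.5 322.5]
 [440.6 337.3]
 [434.9 187.9]
 [316.9 201.4]
 [334.2 340.5]]
```

```bash
cat >> h.py <<'E'
from scipy.spatial.transform import Rotation as R
np.set_printoptions(suppress=True,precision=2)
ANG=96.6
N=np.array([np.cos(np.radians(ANG)),np.sin(np.radians(ANG)),0]); X=np.array([N[1],-N[0],0])
J0=np.array([544.7,-226.2,0])
def jig(p): p=np.array(p)-J0; return np.array([p@X,p@N,p[2]])
def unjig(a): return J0+a[0]*X+a[1]*N+np.array([0,0,a[2]])
def plan(target,ang=ANG):
    s=readout.state(); Rc=R.from_quat(s['ee_rot'])
    a=np.radians(ang); x=np.array([np.cos(a),np.sin(a),0]); z=np.array([0,0,-1]); y=np.cross(z,x)
    Rt=R.from_matrix(np.c_[x,y,z])
    print("t",s['t'],"tcp",s['tcp_pos'],"jig",jig(s['tcp_pos']),"F",s['contact_force'],"w",s['gripper_width'])
    print("travel mm",Rc.inv().apply(np.array(target)-s['tcp_pos']),"twist deg",np.degrees((Rc.inv()*Rt).as_rotvec()))
E
python3 - <<'E'
from h import *
print(jig([500.7,66.3,0]))
t=unjig([-10,296+81,190]);print(t);plan(t)
E
```

```text
[-10.09 295.62   0.  ]
[491.43 147.15 190.  ]
t 0.15 tcp [246.6  518.85 196.8 ] jig [-210.49  774.37  196.8 ] F [ 0.41  0.07 -0.12] w 85.64777325168104
travel mm [-380.71 -230.56    7.08] twist deg [-0.08  0.03 57.97]
```

send_rows(
  series=[
    {"twist": [0, 0, 29], "travel": [-0.19, -0.115, 0.003], "fingers": 45},
    {"twist": [0, 0, 29], "travel": [-0.19, -0.115, 0.003], "fingers": 45},
    {"twist": [0, 0, 29], "travel": [-0.19, -0.115, 0.003], "fingers": 45},
    {"twist": [0, 0, 29], "travel": [-0.19, -0.115, 0.003], "fingers": 45},
    {"twist": [0, 0, 29], "travel": [-0.19, -0.115, 0.003], "fingers": 45},
    {"twist": [0, 0, 58], "travel": [-0.381, -0.231, 0.007], "fingers": 45},
    {"twist": [0, 0, 58], "travel": [-0.381, -0.231, 0.007], "fingers": 45},
    {"twist": [0, 0, 58], "travel": [-0.381, -0.231, 0.007], "fingers": 45},
    {"twist": [0, 0, 58], "travel": [-0.381, -0.231, 0.007], "fingers": 45},
    {"twist": [0, 0, 58], "travel": [-0.381, -0.231, 0.007], "fingers": 45},
    {"twist": [0, 0, 58], "travel": [-0.381, -0.231, 0.007], "fingers": 45},
    {"twist": [0, 0, 58], "travel": [-0.381, -0.231, 0.007], "fingers": 45},
    {"twist": [0, 0, 58], "travel": [-0.381, -0.231, 0.007], "fingers": 45},
    {"twist": [0, 0, 58], "travel": [-0.381, -0.231, 0.007], "fingers": 45},
    {"twist": [0, 0, 58], "travel": [-0.381, -0.231, 0.007], "fingers": 45},
    {"twist": [0, 0, 58], "travel": [-0.381, -0.231, 0.007], "fingers": 45},
  ],
)

```text
t: 1.48
tcp_pos: [491.0, 148.3, 190.5]
ee_rot: [0.665, 0.747, -0.0, -0.0]
contact_force: [0.6, -0.1, -0.2]
gripper_width: 38.6
```

```bash
python3 - <<'E'
from h import *
im=eyes.grab_frame("wrist"); cv2.imwrite("pics/w1.png",im[:,:,::-1])
im=eyes.grab_frame("side"); cv2.imwrite("pics/s1.png",cv2.resize(im[100:340,180:500,::-1],None,fx=2,fy=2))
plan(unjig([-10,377,116]))
E
```

```text
t 1.5833 tcp [491.24 148.14 190.58] jig [-10.08 378.01 190.58] F [ 0.05 -0.48 -0.26] w 38.686450973193445
travel mm [-1.02  0.08 74.58] twist deg [ 0.   -0.01  0.09]
```

View pics/w1.png

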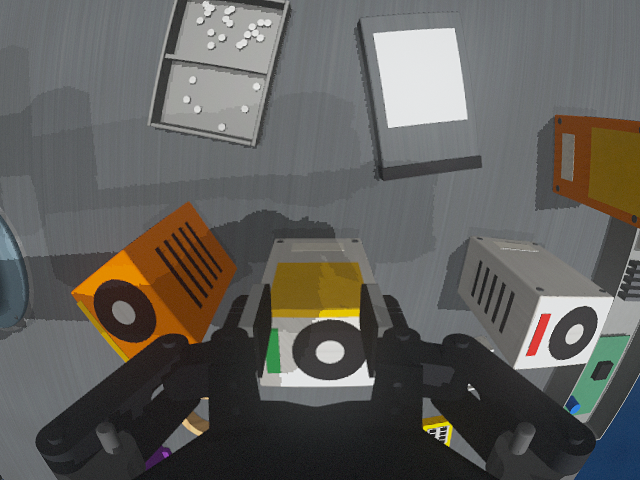

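View pics/s1.png

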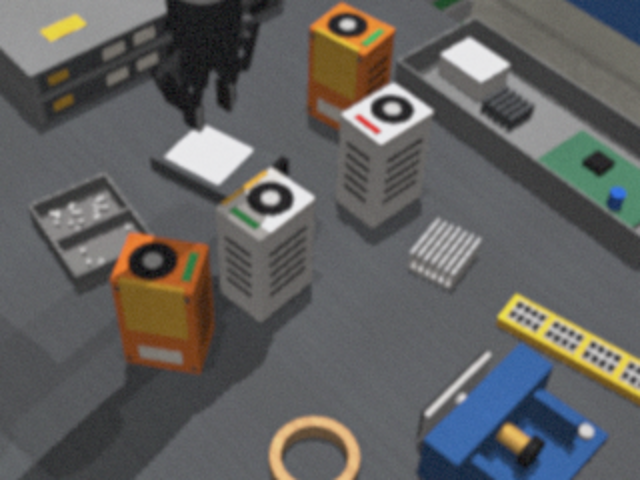

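send_rows(
  series=[
    {"twist": [0, 0, 0], "travel": [0, 0, 0.035], "fingers": 45},
    {"twist": [0, 0, 0], "travel": [0, 0, 0.075], "fingers": 45},
    {"twist": [0, 0, 0], "travel": [0, 0, 0.075], "fingers": 45},
    {"twist": [0, 0, 0], "travel": [-0.012, 0, 0.075], "fingers": 45},
    {"twist": [0, 0, 0], "travel": [-0.024, 0, 0.075], "fingers": 45},
    {"twist": [0, 0, 0], "travel": [-0.028, 0, 0.075], "fingers": 45},
    {"twist": [0, 0, 0], "travel": [-0.032, 0, 0.075], "fingers": 45},
    {"twist": [0, 0, 0], "travel": [-0.036, 0, 0.075], "fingers": 45},
    {"twist": [0, 0, 0], "travel": [-0.04, 0, 0.075], "fingers": 45},
    {"twist": [0, 0, 0], "travel": [-0.044, 0, 0.075], "fingers": 45},
    {"twist": [0, 0, 0], "travel": [-0.048, 0, 0.075], "fingers": 45},
    {"twist": [0, 0, 0], "travel": [-0.052, 0, 0.075], "fingers": 45},
  ],
)

```text
t: 2.58
tcp_pos: [497.9, 95.2, 115.6]
ee_rot: [0.665, 0.747, 0.0, 0.0]
contact_force: [-0.1, 0.2, -0.1]
gripper_width: 38.6
```

```bash
python3 - <<'E'
from h import *
im=eyes.grab_frame("side"); cv2.imwrite("pics/s2.png",cv2.resize(im[100:340,180:500,::-1],None,fx=2,fy=2))
plan(unjig([-10,377,116]))
E
```

```text
t 2.6333 tcp [497.89  94.49 115.53] jig [ -9.64 323.94 115.53] F [ 0.13 -0.16 -0.2 ] w 38.7480352355603
travel mm [53.06 -0.42 -0.5 ] twist deg [ 0.    0.03 -0.06]
```

View pics/s2.png

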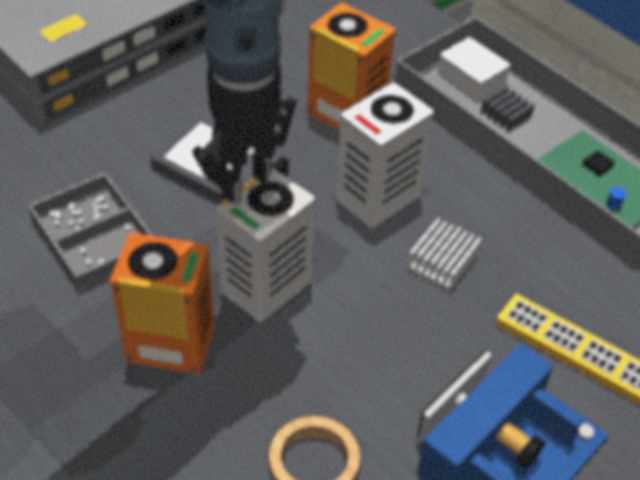

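```bash
python3 - <<'E'
from h import *
im=eyes.grab_frame("wrist"); cv2.imwrite("pics/w2.png",im[:,:,::-1])
im=eyes.grab_frame("side"); cv2.imwrite("pics/s2b.png",cv2.resize(im[150:270,260:380,::-1],None,fx=5,fy=5,interpolation=cv2.INTER_CUBIC))
im=eyes.grab_frame("top"); cv2.imwrite("pics/t2.png",cv2.resize(im[180:300,220:340,::-1],None,fx=5,fy=5,interpolation=cv2.INTER_CUBIC))
print(readout.state()['contact_force'])
E
```

```text
[-0.2  -0.1   0.54]
```

View pics/s2b.png

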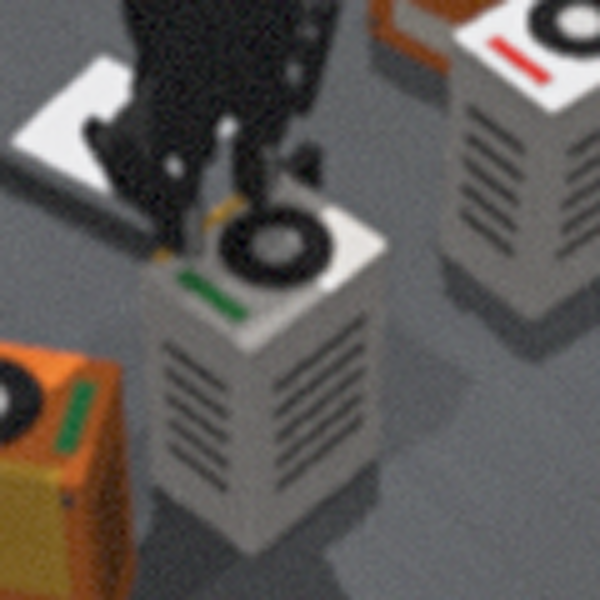

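View pics/w2.png

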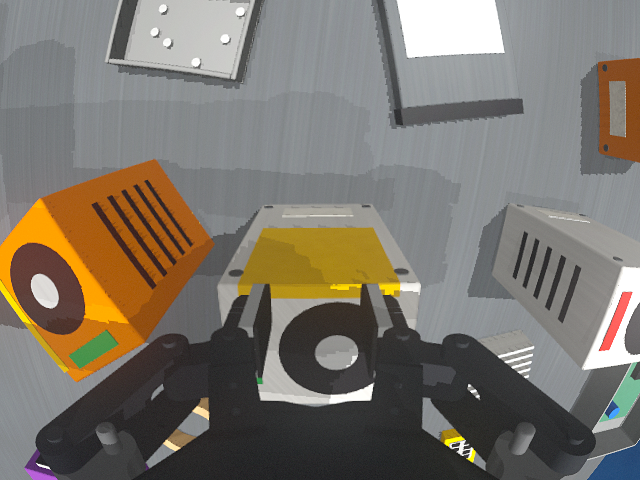

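View pics/t2.png

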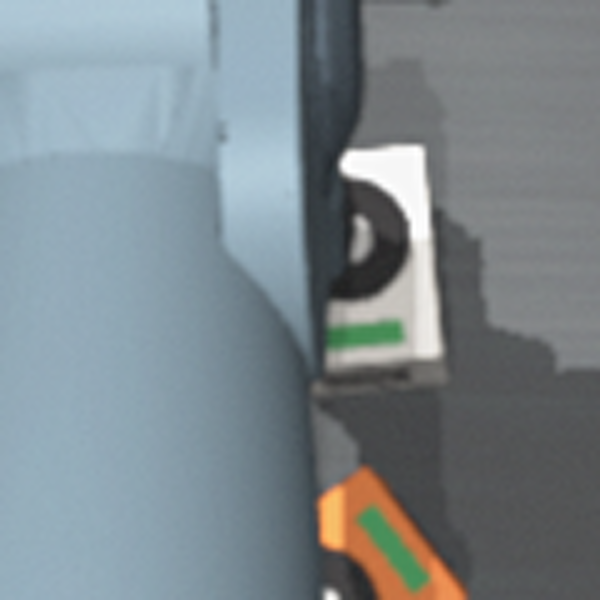

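```bash
cat >> h.py <<'E'
def wpix(P):
    i=eyes.camera_info("wrist"); f=240/np.tan(np.radians(i['fovy']/2)); T=i['cam_to_world']
    q=(np.atleast_2d(P)-T[:3,3])@T[:3,:3]
    r=np.hypot(q[:,0],q[:,1]); th=np.arctan2(r,q[:,2])
    return np.c_[i['cx']+f*th*q[:,0]/r,i['cy']+f*th*q[:,1]/r]
E
python3 - <<'E'
from h import *
s=readout.state(); p=s['tcp_pos']
print("camera",jig(eyes.camera_info("wrist")['cam_to_world'][:3,3]))
print("tcp px",wpix([p]))
a=jig(p)
for dx in(-20,20):
  for dz in (0,6,13): print(dx,dz,wpix([unjig(a+[dx,0,dz]),unjig(a+[dx,11,dz])]))
print("psu top rear corners at centre y 295.6",wpix([unjig([-55,330.6,150]),unjig([35,330.6,150]),unjig([-55,330.6,0]),unjig([35,330.6,0]),unjig([-55,260,150]),unjig([35,260,150])]))
E
```

```text
camera [-10.43 400.99 292.99]
tcp px [[316.69 267.95]]
-20 0 [[278.27 267.87]
 [277.51 248.06]]
-20 6 [[277.18 272.53]
 [276.35 252.22]]
-20 13 [[275.83 278.31]
 [274.92 257.41]]
20 0 [[355.08 267.77]
 [355.85 247.96]]
20 6 [[356.26 272.42]
 [357.09 252.12]]
20 13 [[357.72 278.2 ]
 [358.64 257.3 ]]
psu top rear corners at centre y 295.6 [[213.66 286.24]
 [418.98 285.96]
 [260.68 205.41]
 [370.96 205.29]
 [231.27 404.  ]
 [401.33 403.72]]
```

```bash
python3 - <<'E'
from h import *
a=jig(readout.state()['tcp_pos'])
for dx in(-30,-20,20,30):
  for dz in(0,20,40):
    print(dx,dz,[((w2pix("side",[unjig(a+[dx,dy,dz])])[0]-[260,150])*5).round() for dy in(-11,11)])
print((w2pix("side",[unjig([x,y,z]) for x,y,z in((-55,330.6,150),(35,330.6,150),(-55,260,150),(35,260,150),(-55,260,0))])-[260,150])*5)
E
```

```text
-30 0 [array([185., 323.]), array([151., 298.])]
-30 20 [array([183., 293.]), array([149., 268.])]
-30 40 [array([182., 262.]), array([147., 237.])]
-20 0 [array([200., 311.]), array([166., 286.])]
-20 20 [array([199., 281.]), array([165., 256.])]
-20 40 [array([198., 251.]), array([163., 226.])]
20 0 [array([262., 265.]), array([228., 241.])]
20 20 [array([261., 235.]), array([227., 211.])]
20 40 [array([261., 204.]), array([227., 180.])]
30 0 [array([277., 254.]), array([243., 230.])]
30 20 [array([277., 224.]), array([243., 200.])]
30 40 [array([277., 193.]), array([242., 169.])]
[[131.4  269.73]
 [273.   166.86]
 [244.72 353.17]
 [386.   244.63]
 [248.08 561.01]]
```

send_rows(
  series=[
    {"twist": [0, 0, 0], "travel": [0.025, 0, 0], "fingers": 45},
    {"twist": [0, 0, 0], "travel": [0.05, 0, 0], "fingers": 45},
    {"twist": [0, 0, 0], "travel": [0.05, 0, 0], "fingers": 45},
    {"twist": [0, 0, 0], "travel": [0.05, 0, 0.02], "fingers": 45},
    {"twist": [0, 0, 0], "travel": [0.05, 0, 0.035], "fingers": 45},
    {"twist": [0, 0, 0], "travel": [0.05, 0, 0.035], "fingers": 45},
  ],
)

```text
t: 3.28
tcp_pos: [489.6, 144.8, 77.8]
ee_rot: [0.665, 0.747, -0.002, -0.002]
contact_force: [-0.7, -0.4, 0.1]
gripper_width: 38.4
```

```bash
python3 - <<'E'
from h import *
im=eyes.grab_frame("side"); cv2.imwrite("pics/s3.png",cv2.resize(im[110:270,230:390,::-1],None,fx=3.75,fy=3.75,interpolation=cv2.INTER_CUBIC))
im=eyes.grab_frame("wrist"); cv2.imwrite("pics/w3.png",im[:,:,::-1])
plan(unjig([-10,377,80]))
a=jig(readout.state()['tcp_pos'])
for dx in(-20,20):
  for dz in(0,40):
    print(dx,dz,[((w2pix("side",[unjig(a+[dx,dy,dz])])[0]-[230,110])*3.75).round() for dy in(-11,11)])
E
```

```text
t 3.3833 tcp [491.28 144.93  80.22] jig [-10.41 374.81  80.22] F [0.46 0.08 0.65] w 38.833240854188205
travel mm [2.19 0.41 0.22] twist deg [-0.1   0.   -0.02]
-20 0 [array([208., 381.]), array([184., 363.])]
-20 40 [array([205., 337.]), array([180., 319.])]
20 0 [array([253., 347.]), array([229., 330.])]
20 40 [array([251., 304.]), array([226., 286.])]
```

View pics/s3.png

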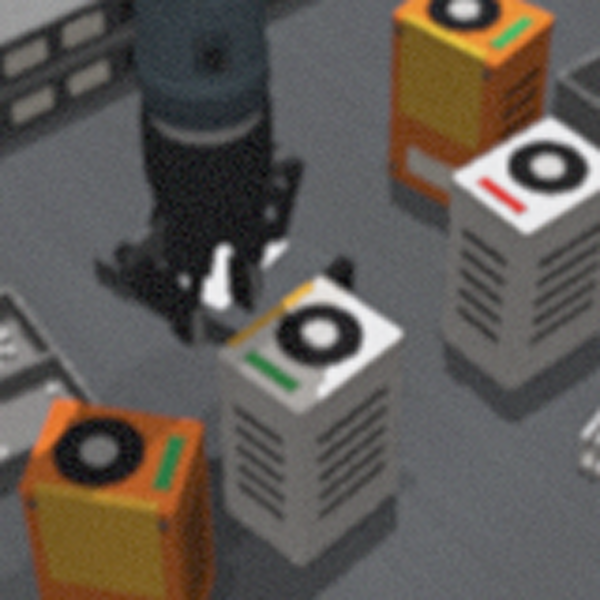

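View pics/w3.png

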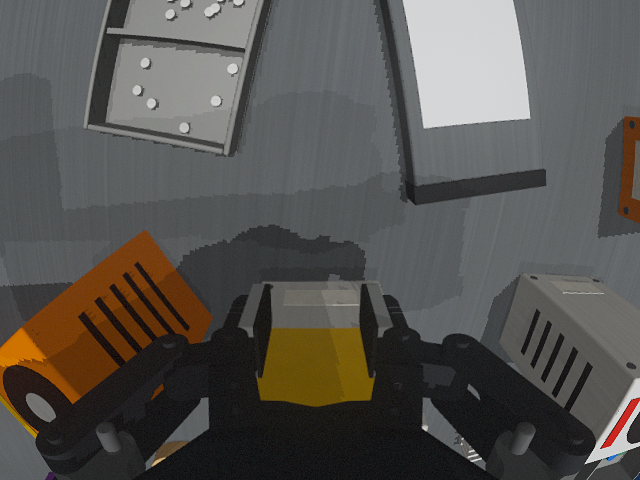

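send_rows(
  series=[
    {"twist": [0, 0, 0], "travel": [-0.012, 0, 0], "fingers": 45},
    {"twist": [0, 0, 0], "travel": [-0.024, 0, 0], "fingers": 45},
    {"twist": [0, 0, 0], "travel": [-0.028, 0, 0], "fingers": 45},
    {"twist": [0, 0, 0], "travel": [-0.032, 0, 0], "fingers": 45},
    {"twist": [0, 0, 0], "travel": [-0.035, 0, 0], "fingers": 45},
    {"twist": [0, 0, 0], "travel": [-0.038, 0, 0], "fingers": 45},
    {"twist": [0, 0, 0], "travel": [-0.041, 0, 0], "fingers": 45},
    {"twist": [0, 0, 0], "travel": [-0.044, 0, 0], "fingers": 45},
    {"twist": [0, 0, 0], "travel": [-0.047, 0, 0], "fingers": 45},
    {"twist": [0, 0, 0], "travel": [-0.05, 0, 0], "fingers": 45},
  ],
)

```text
t: 4.22
tcp_pos: [497.9, 95.3, 80.6]
ee_rot: [0.665, 0.747, 0.0, 0.0]
contact_force: [0.3, 2.5, 3.3]
gripper_width: 38.5
```

```bash
python3 - <<'E'
from h import *
plan(unjig([-10,377,80]))
im=eyes.grab_frame("side"); cv2.imwrite("pics/s4.png",cv2.resize(im[110:270,230:390,::-1],None,fx=3.75,fy=3.75,interpolation=cv2.INTER_CUBIC))
E
```

```text
t 4.2167 tcp [497.88  95.3   80.58] jig [ -9.56 324.75  80.58] F [0.26 2.46 3.31] w 38.53093917574487
travel mm [52.25 -0.45  0.58] twist deg [ 0.01  0.   -0.01]
```

View pics/s4.png

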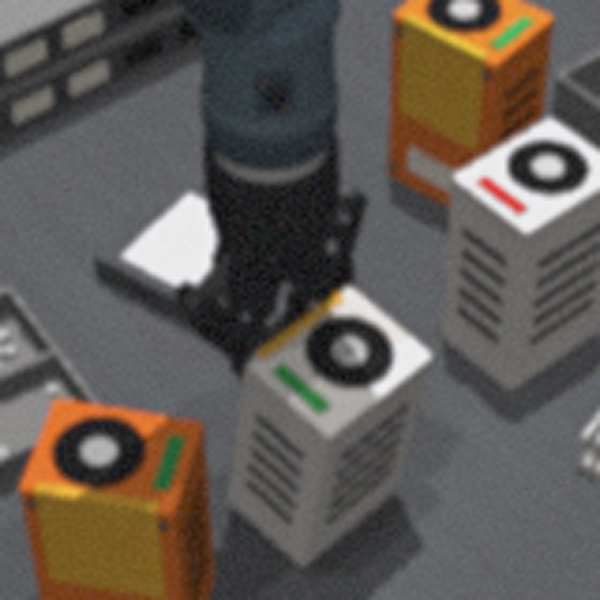

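send_rows(
  series=[
    {"twist": [0, 0, 0], "travel": [-0.003, 0, 0], "fingers": 45},
    {"twist": [0, 0, 0], "travel": [-0.006, 0, 0], "fingers": 45},
    {"twist": [0, 0, 0], "travel": [-0.009, 0, 0], "fingers": 45},
    {"twist": [0, 0, 0], "travel": [-0.012, 0, 0], "fingers": 45},
    {"twist": [0, 0, 0], "travel": [-0.015, 0, 0], "fingers": 45},
    {"twist": [0, 0, 0], "travel": [-0.018, 0, 0], "fingers": 45},
    {"twist": [0, 0, 0], "travel": [-0.021, 0, 0], "fingers": 45},
    {"twist": [0, 0, 0], "travel": [-0.024, 0, 0], "fingers": 45},
    {"twist": [0, 0, 0], "travel": [-0.027, 0, 0], "fingers": 45},
    {"twist": [0, 0, 0], "travel": [-0.03, 0, 0], "fingers": 45},
    {"twist": [0, 0, 0], "travel": [-0.033, 0, 0], "fingers": 45},
    {"twist": [0, 0, 0], "travel": [-0.036, 0, 0], "fingers": 45},
    {"twist": [0, 0, 0], "travel": [-0.039, 0, 0], "fingers": 45},
    {"twist": [0, 0, 0], "travel": [-0.042, 0, 0], "fingers": 45},
  ],
)

```text
t: 5.43
tcp_pos: [502.5, 53.4, 80.5]
ee_rot: [0.665, 0.746, -0.0, -0.0]
contact_force: [0.4, -0.8, 0.7]
gripper_width: 38.5
```

```bash
python3 - <<'E'
from h import *
plan(unjig([-10,377,80]))
im=eyes.grab_frame("side"); cv2.imwrite("pics/s5.png",cv2.resize(im[110:310,230:430,::-1],None,fx=3,fy=3,interpolation=cv2.INTER_CUBIC))
E
```

```text
t 5.4333 tcp [502.51  53.37  80.45] jig [ -9.77 282.57  80.45] F [ 0.45 -0.82  0.67] w 38.54303321754131
travel mm [94.43 -0.28  0.45] twist deg [-0.01  0.   -0.03]
```

View pics/s5.png

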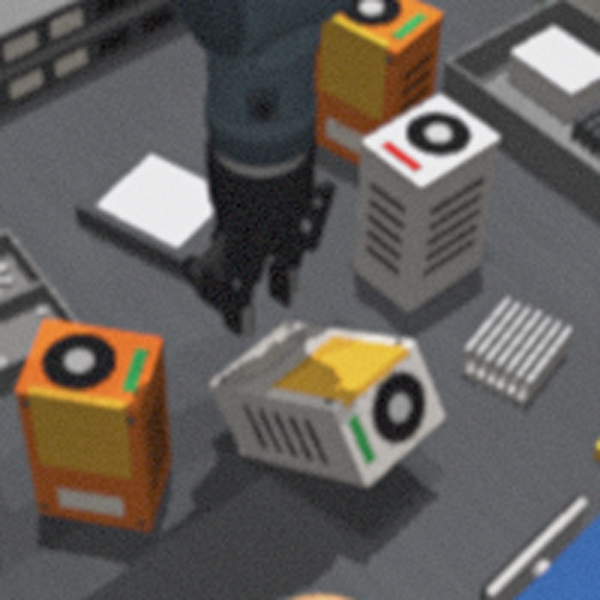

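send_rows(
  series=[
    {"twist": [0, 0, 0], "travel": [0.03, 0, 0], "fingers": 45},
    {"twist": [0, 0, 0], "travel": [0.06, 0, 0], "fingers": 45},
    {"twist": [0, 0, 0], "travel": [0.06, 0, 0], "fingers": 45},
    {"twist": [0, 0, 0], "travel": [0.06, 0, 0.035], "fingers": 45},
    {"twist": [0, 0, 0], "travel": [0.06, 0, 0.07], "fingers": 45},
    {"twist": [0, 0, 0], "travel": [0.06, 0, 0.07], "fingers": 45},
    {"twist": [0, 0, 0], "travel": [0.06, 0, 0.07], "fingers": 45},
  ],
)

```text
t: 6.07
tcp_pos: [493.0, 112.9, 9.2]
ee_rot: [0.665, 0.746, -0.002, -0.002]
contact_force: [-0.5, 0.9, -0.0]
gripper_width: 38.4
```

```bash
python3 - <<'E'
from h import *
plan(unjig([-10,343,10]))
im=eyes.grab_frame("side"); cv2.imwrite("pics/s6.png",cv2.resize(im[110:310,230:430,::-1],None,fx=3,fy=3,interpolation=cv2.INTER_CUBIC))
im=eyes.grab_frame("top"); cv2.imwrite("pics/t6.png",im[:,:,::-1])
im=eyes.grab_frame("wrist"); cv2.imwrite("pics/w6.png",im[:,:,::-1])
E
```

```text
t 6.0667 tcp [493.05 112.87   9.24] jig [-12.34 342.76   9.24] F [-0.53  0.88 -0.03] w 38.35782855147237
travel mm [ 0.24  2.33 -0.78] twist deg [-0.31  0.   -0.03]
```

View pics/s6.png

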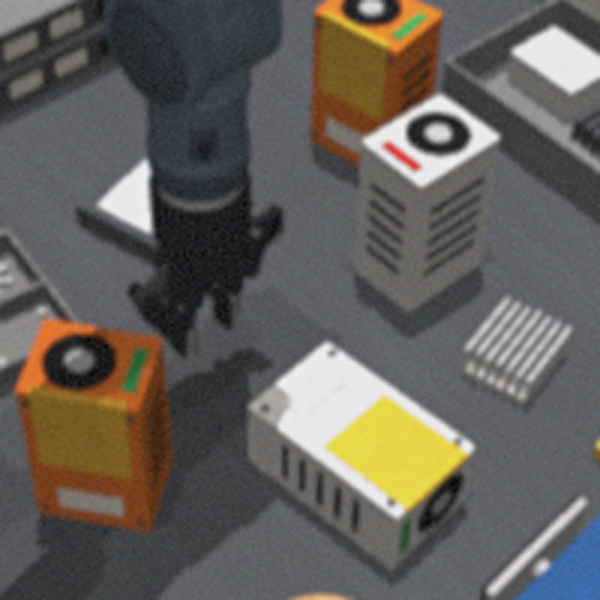

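View pics/t6.png

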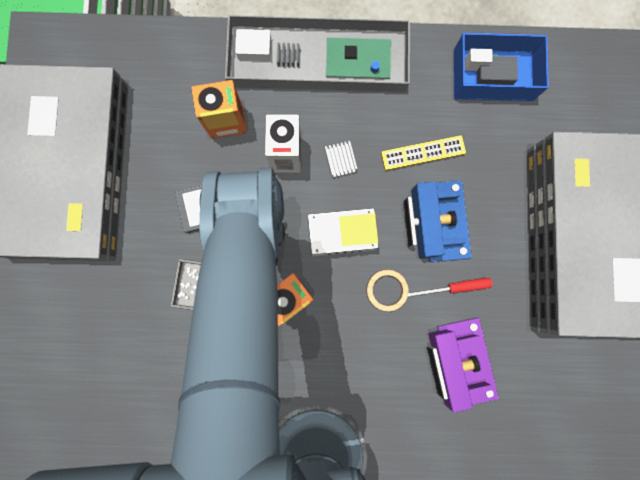

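View pics/w6.png

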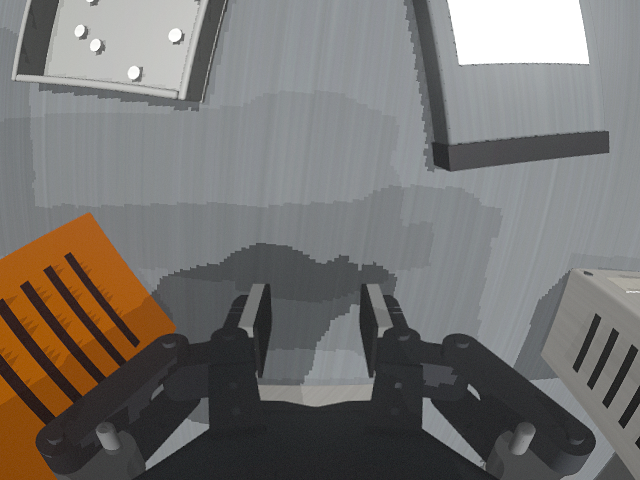

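```bash
python3 - <<'E'
from h import *
a=cv2.imread("pics/t6.png"); cv2.imwrite("pics/t6c.png",cv2.resize(a[190:290,300:480],None,fx=4.4,fy=4.4,interpolation=cv2.INTER_CUBIC))
E
```

```text
(no output)
```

View pics/t6c.png

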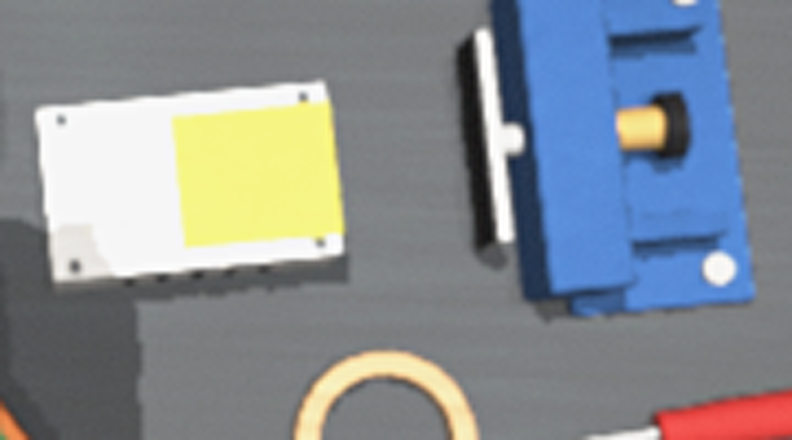

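```bash
python3 - <<'E'
from h import *
def w(l,z):
    P=pix2w("top",np.array(l)/4.4+[300,190],z); return np.array([jig([*p,z]) for p in P])
print(w([(36,108),(325,82),(343,256),(55,283)],70))
print("pad top white edge L/R",w([(474,32),(500,243),(488,28),(514,240)],65)); print("pad front black edge",w([(460,40),(486,246)],65))
print("beam front top",w([(490,0),(524,303)],75))
print("beam front bottom?",w([(640,285)],75))
E
```

```text
[[ 36.01 254.9   70.  ]
 [ 36.21 104.58  70.  ]
 [-54.67 104.65  70.  ]
 [-55.16 253.19  70.  ]]
pad top white edge L/R [[ 56.38  23.57  65.  ]
 [-54.89  22.36  65.  ]
 [ 57.84  16.04  65.  ]
 [-54.    14.96  65.  ]]
pad front black edge [[ 52.82  31.33  65.  ]
 [-55.79  29.75  65.  ]]
beam front top [[ 70.59  15.54  75.  ]
 [-87.36  15.67  75.  ]]
beam front bottom? [[-83.58 -44.57  75.  ]]
```

```bash
python3 - <<'E'
from h import *
s=readout.state(); a=jig(s['tcp_pos']); print(a)
im=eyes.grab_frame("side"); x0,y0=250,150
cv2.imwrite("pics/s7.png",cv2.resize(im[y0:y0+100,x0:x0+100,::-1],None,fx=6,fy=6,interpolation=cv2.INTER_CUBIC))
for dx in(-28,-20,20,28):
  for z in(10,30,50):
    print(dx,z,[((w2pix("side",[unjig([a[0]+dx,a[1]+dy,z])])[0]-[x0,y0])*6).round() for dy in(-11,0,11)])
E
```

```text
[ -7.9  342.65  12.42]
-28 10 [array([265., 533.]), array([246., 519.]), array([227., 504.])]
-28 30 [array([263., 502.]), array([244., 487.]), array([225., 473.])]
-28 50 [array([262., 469.]), array([242., 455.]), array([223., 440.])]
-20 10 [array([279., 522.]), array([260., 508.]), array([241., 493.])]
-20 30 [array([278., 491.]), array([258., 476.]), array([240., 462.])]
-20 50 [array([276., 458.]), array([257., 444.]), array([238., 429.])]
20 10 [array([348., 469.]), array([329., 455.]), array([310., 441.])]
20 30 [array([347., 437.]), array([328., 423.]), array([309., 409.])]
20 50 [array([347., 404.]), array([327., 390.]), array([308., 376.])]
28 10 [array([362., 458.]), array([343., 444.]), array([324., 430.])]
28 30 [array([361., 426.]), array([342., 412.]), array([323., 398.])]
28 50 [array([361., 394.]), array([341., 380.]), array([322., 366.])]
```

View pics/s7.png

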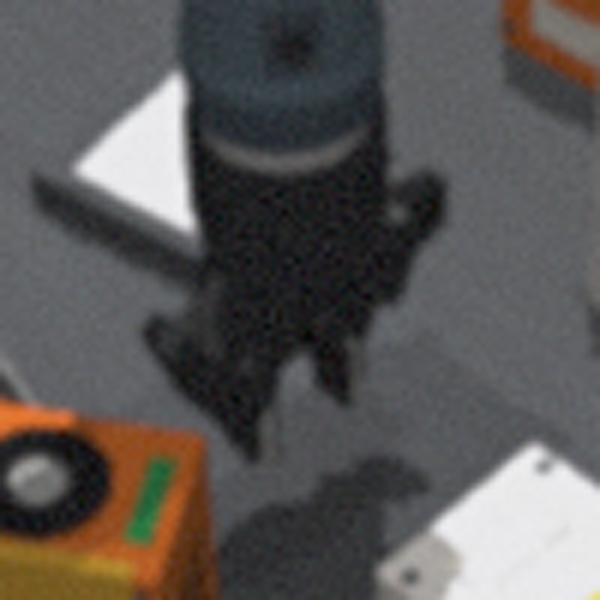

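send_rows(
  series=[
    {"twist": [0, 0, 0], "travel": [0, 0, 0.006], "fingers": 45},
    {"twist": [0, 0, 0], "travel": [0, 0, 0.011], "fingers": 45},
    {"twist": [0, 0, 0], "travel": [0, 0, 0.011], "fingers": 45},
  ],
)

```text
t: 6.52
tcp_pos: [495.4, 113.2, -0.9]
ee_rot: [0.665, 0.746, -0.0, -0.0]
contact_force: [0.1, -1.0, 0.4]
gripper_width: 38.4
```

send_rows(
  series=[
    {"twist": [0, 0, 0], "travel": [0, 0, 0.004], "fingers": 45},
    {"twist": [0, 0, 0], "travel": [0, 0, 0.008], "fingers": 45},
    {"twist": [0, 0, 0], "travel": [0, 0, 0.012], "fingers": 45},
    {"twist": [0, 0, 0], "travel": [0, 0, 0.012], "fingers": 45},
  ],
)

```text
t: 6.85
tcp_pos: [494.8, 113.3, -13.5]
ee_rot: [0.665, 0.746, -0.001, -0.001]
contact_force: [-0.2, -0.1, 0.6]
gripper_width: 38.8
```

```bash
python3 - <<'E'
from h import *
plan(unjig([-9.5,190,-12]))
im=eyes.grab_frame("side"); x0,y0=230,150
cv2.imwrite("pics/s8.png",cv2.resize(im[y0:y0+150,x0:x0+150,::-1],None,fx=4,fy=4,interpolation=cv2.INTER_CUBIC))
E
```

```text
t 6.85 tcp [494.79 113.28 -13.53] jig [-10.56 342.96 -13.53] F [-0.19 -0.13  0.55] w 38.75533385920746
travel mm [-152.96    1.12   -1.54] twist deg [-0.1  -0.01 -0.03]
```

View pics/s8.png

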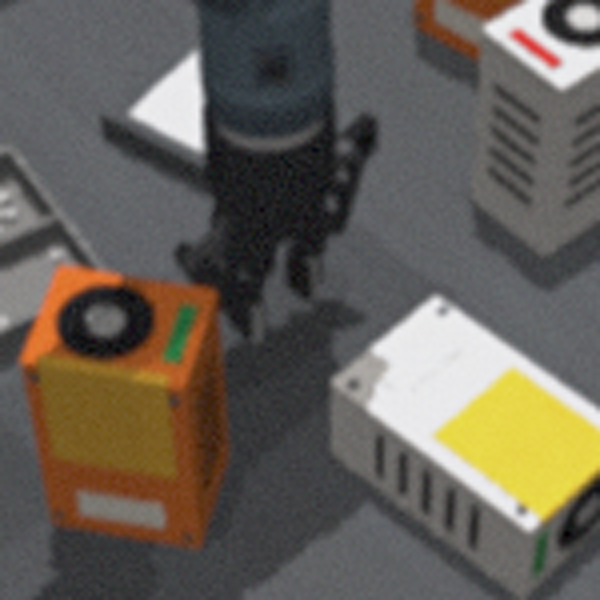

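send_rows(
  series=[
    {"twist": [0, 0, 0], "travel": [-0.02, 0, 0], "fingers": 45},
    {"twist": [0, 0, 0], "travel": [-0.045, 0, 0], "fingers": 45},
    {"twist": [0, 0, 0], "travel": [-0.06, 0, 0], "fingers": 45},
    {"twist": [0, 0, 0], "travel": [-0.066, 0, 0], "fingers": 45},
    {"twist": [0, 0, 0], "travel": [-0.07, 0, 0], "fingers": 45},
    {"twist": [0, 0, 0], "travel": [-0.072, 0, 0], "fingers": 45},
    {"twist": [0, 0, 0], "travel": [-0.074, 0, 0], "fingers": 45},
    {"twist": [0, 0, 0], "travel": [-0.076, 0, 0], "fingers": 45},
    {"twist": [0, 0, 0], "travel": [-0.078, 0, 0], "fingers": 45},
    {"twist": [0, 0, 0], "travel": [-0.08, 0, 0], "fingers": 45},
    {"twist": [0, 0, 0], "travel": [-0.082, 0, 0], "fingers": 45},
    {"twist": [0, 0, 0], "travel": [-0.084, 0, 0], "fingers": 45},
    {"twist": [0, 0, 0], "travel": [-0.086, 0, 0], "fingers": 45},
    {"twist": [0, 0, 0], "travel": [-0.088, 0, 0], "fingers": 45},
    {"twist": [0, 0, 0], "travel": [-0.09, 0, 0], "fingers": 45},
  ],
)

```text
t: 8.15
tcp_pos: [505.6, 26.2, -12.5]
ee_rot: [0.665, 0.747, 0.001, -0.001]
contact_force: [-0.2, 7.0, 2.3]
gripper_width: 38.4
```

```bash
python3 - <<'E'
from h import *
plan(unjig([-9.5,190,-12]))
im=eyes.grab_frame("side"); x0,y0=230,150
cv2.imwrite("pics/s9.png",cv2.resize(im[y0:y0+150,x0:x0+200,::-1],None,fx=4,fy=4,interpolation=cv2.INTER_CUBIC))
E
```

```text
t 8.15 tcp [505.63  26.22 -12.49] jig [ -9.8  255.24 -12.49] F [-0.18  7.    2.33] w 38.416942005292796
travel mm [-65.24   0.2   -0.73] twist deg [ 0.01 -0.22  0.09]
```

View pics/s9.png

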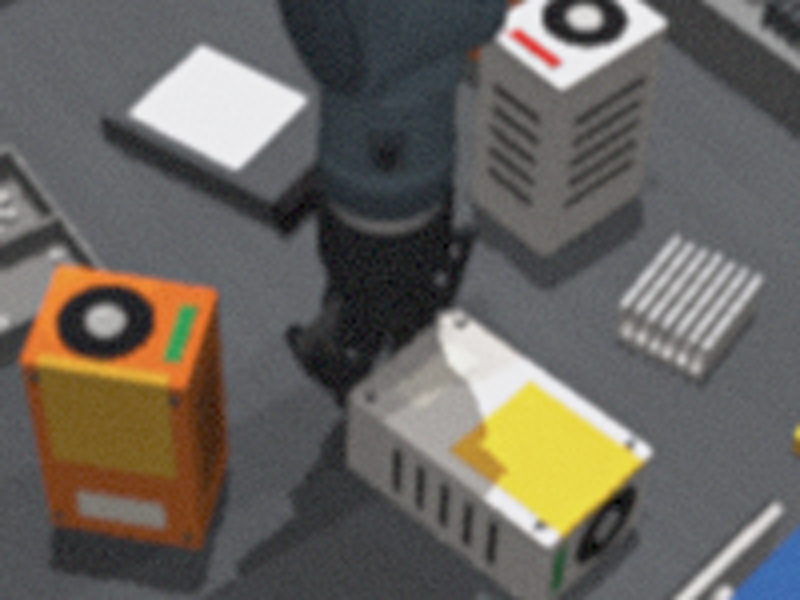

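send_rows(
  series=[
    {"twist": [0, 0, 0], "travel": [-0.003, 0, 0], "fingers": 45},
    {"twist": [0, 0, 0], "travel": [-0.006, 0, 0], "fingers": 45},
    {"twist": [0, 0, 0], "travel": [-0.009, 0, 0], "fingers": 45},
    {"twist": [0, 0, 0], "travel": [-0.012, 0, 0], "fingers": 45},
    {"twist": [0, 0, 0], "travel": [-0.015, 0, 0], "fingers": 45},
    {"twist": [0, 0, 0], "travel": [-0.018, 0, 0], "fingers": 45},
    {"twist": [0, 0, 0], "travel": [-0.021, 0, 0], "fingers": 45},
    {"twist": [0, 0, 0], "travel": [-0.024, 0, 0], "fingers": 45},
    {"twist": [0, 0, 0], "travel": [-0.027, 0, 0], "fingers": 45},
    {"twist": [0, 0, 0], "travel": [-0.03, 0, 0], "fingers": 45},
    {"twist": [0, 0, 0], "travel": [-0.033, 0, 0], "fingers": 45},
    {"twist": [0, 0, 0], "travel": [-0.036, 0, 0], "fingers": 45},
    {"twist": [0, 0, 0], "travel": [-0.039, 0, 0], "fingers": 45},
    {"twist": [0, 0, 0], "travel": [-0.042, 0, 0], "fingers": 45},
  ],
)

```text
t: 9.37
tcp_pos: [510.4, -15.6, -12.5]
ee_rot: [0.665, 0.747, 0.001, -0.001]
contact_force: [-1.2, 6.2, 3.1]
gripper_width: 38.4
```

send_rows(
  series=[
    {"twist": [0, 0, 0], "travel": [-0.001, 0, 0], "fingers": 45},
    {"twist": [0, 0, 0], "travel": [-0.002, 0, 0], "fingers": 45},
    {"twist": [0, 0, 0], "travel": [-0.003, 0, 0], "fingers": 45},
    {"twist": [0, 0, 0], "travel": [-0.004, 0, 0], "fingers": 45},
  ],
)

```text
t: 9.7
tcp_pos: [510.9, -19.6, -12.5]
ee_rot: [0.665, 0.747, 0.001, -0.001]
contact_force: [-1.2, 6.0, 2.7]
gripper_width: 38.5
```

```bash
python3 - <<'E'
from h import *
plan(unjig([-9.5,190,-12]))
im=eyes.grab_frame("side"); cv2.imwrite("pics/s10.png",cv2.resize(im[180:330,280:480,::-1],None,fx=4,fy=4,interpolation=cv2.INTER_CUBIC))
im=eyes.grab_frame("top"); cv2.imwrite("pics/t10.png",cv2.resize(im[170:290,300:480,::-1],None,fx=4.4,fy=4.4,interpolation=cv2.INTER_CUBIC))
E
```

```text
t 9.7 tcp [510.88 -19.56 -12.49] jig [ -9.85 209.16 -12.49] F [-1.23  5.99  2.66] w 38.53047519684184
travel mm [-19.16   0.32  -0.56] twist deg [ 0.   -0.2   0.08]
```

View pics/s10.png

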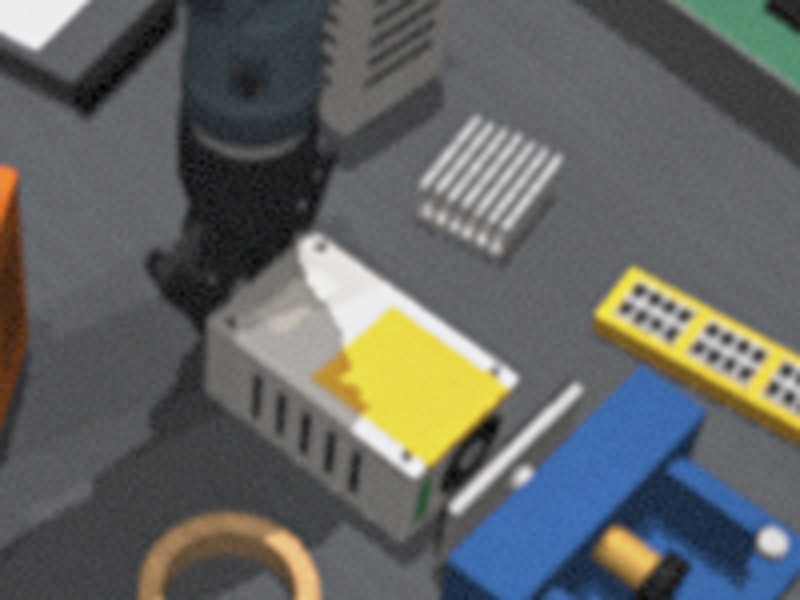

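View pics/t10.png

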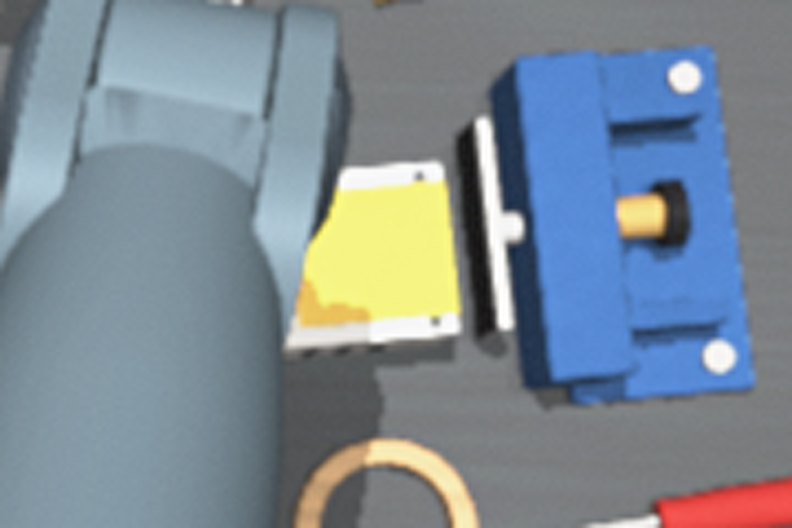

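```bash
python3 - <<'E'
from h import *
def w(l,z):
    P=pix2w("top",np.array(l)/4.4+[300,170],z); return np.array([jig([*p,z]) for p in P])
print(w([(442,162),(460,334)],70),w([(474,119),(499,330)],65),w([(519,60),(560,385)],75), w([(597,55),(633,375)],75), w([(714,47),(752,390)],5))
E
```

```text
[[ 34.97  43.63  70.  ]
 [-54.97  44.12  70.  ]] [[ 56.91  23.51  65.  ]
 [-54.33  22.82  65.  ]] [[ 83.95  -1.13  75.  ]
 [-85.98  -3.03  75.  ]] [[ 82.98 -41.89  75.  ]
 [-84.27 -40.88  75.  ]] [[  96.17 -126.26    5.  ]
 [ -94.7  -123.66    5.  ]]
```

send_rows(
  series=[
    {"twist": [0, 0, 0], "travel": [-0.002, 0, 0], "fingers": 45},
    {"twist": [0, 0, 0], "travel": [-0.004, 0, 0], "fingers": 45},
    {"twist": [0, 0, 0], "travel": [-0.006, 0, 0], "fingers": 45},
    {"twist": [0, 0, 0], "travel": [-0.008, 0, 0], "fingers": 45},
    {"twist": [0, 0, 0], "travel": [-0.01, 0, 0], "fingers": 45},
    {"twist": [0, 0, 0], "travel": [-0.011, 0, 0], "fingers": 45},
    {"twist": [0, 0, 0], "travel": [-0.012, 0, 0], "fingers": 45},
    {"twist": [0, 0, 0], "travel": [-0.013, 0, 0], "fingers": 45},
    {"twist": [0, 0, 0], "travel": [-0.014, 0, 0], "fingers": 45},
  ],
)

```text
t: 10.55
tcp_pos: [512.4, -33.4, -12.5]
ee_rot: [0.665, 0.747, 0.001, -0.001]
contact_force: [-0.2, 6.3, 3.1]
gripper_width: 38.7
```

send_rows(
  series=[
    {"twist": [0, 0, 0], "travel": [-0.0005, 0, 0], "fingers": 45},
    {"twist": [0, 0, 0], "travel": [-0.001, 0, 0], "fingers": 45},
  ],
)

```text
t: 10.72
tcp_pos: [512.5, -34.4, -12.5]
ee_rot: [0.665, 0.747, 0.001, -0.001]
contact_force: [0.1, 6.6, 2.5]
gripper_width: 38.8
```

send_rows(
  series=[
    {"twist": [0, 0, 0], "travel": [-0.0005, 0, 0], "fingers": 45},
    {"twist": [0, 0, 0], "travel": [-0.001, 0, 0], "fingers": 45},
  ],
)

```text
t: 10.88
tcp_pos: [512.6, -35.3, -12.5]
ee_rot: [0.665, 0.747, 0.001, -0.001]
contact_force: [-0.7, 6.6, 2.7]
gripper_width: 38.5
```

send_rows(
  series=[
    {"twist": [0, 0, 0], "travel": [-0.0005, 0, 0], "fingers": 45},
    {"twist": [0, 0, 0], "travel": [-0.001, 0, 0], "fingers": 45},
  ],
)

```text
t: 11.05
tcp_pos: [512.7, -36.3, -12.5]
ee_rot: [0.665, 0.747, 0.001, -0.001]
contact_force: [0.3, 6.8, 2.9]
gripper_width: 38.9
```

send_rows(
  series=[
    {"twist": [0, 0, 0], "travel": [-0.0005, 0, 0], "fingers": 45},
    {"twist": [0, 0, 0], "travel": [-0.001, 0, 0], "fingers": 45},
  ],
)

```text
t: 11.22
tcp_pos: [512.9, -37.3, -12.5]
ee_rot: [0.665, 0.747, 0.001, -0.001]
contact_force: [-1.1, 6.0, 2.0]
gripper_width: 38.4
```

send_rows(
  series=[
    {"twist": [0, 0, 0], "travel": [-0.0005, 0, 0], "fingers": 45},
    {"twist": [0, 0, 0], "travel": [-0.001, 0, 0], "fingers": 45},
  ],
)

```text
t: 11.38
tcp_pos: [513.0, -38.3, -12.5]
ee_rot: [0.665, 0.747, 0.001, -0.001]
contact_force: [-0.2, 6.9, 3.2]
gripper_width: 38.7
```

send_rows(
  series=[
    {"twist": [0, 0, 0], "travel": [-0.0005, 0, 0], "fingers": 45},
    {"twist": [0, 0, 0], "travel": [-0.001, 0, 0], "fingers": 45},
  ],
)

```text
t: 11.55
tcp_pos: [513.1, -39.0, -12.5]
ee_rot: [0.665, 0.747, 0.001, -0.002]
contact_force: [-0.9, 7.1, 3.2]
gripper_width: 38.7
```

send_rows(
  series=[
    {"twist": [0, 0, 0], "travel": [-0.0005, 0, 0], "fingers": 45},
    {"twist": [0, 0, 0], "travel": [-0.001, 0, 0], "fingers": 45},
  ],
)

```text
t: 11.72
tcp_pos: [513.1, -39.4, -12.5]
ee_rot: [0.665, 0.747, 0.002, -0.002]
contact_force: [-0.6, 8.4, 3.7]
gripper_width: 38.3
```

send_rows(
  series=[
    {"twist": [0, 0, 0], "travel": [-0.0005, 0, 0], "fingers": 45},
    {"twist": [0, 0, 0], "travel": [-0.001, 0, 0], "fingers": 45},
  ],
)

```text
t: 11.88
tcp_pos: [513.1, -39.8, -12.5]
ee_rot: [0.664, 0.747, 0.002, -0.002]
contact_force: [-1.3, 11.3, 4.3]
gripper_width: 38.4
```

send_rows(
  series=[
    {"twist": [0, 0, 0], "travel": [-0.0005, 0, 0], "fingers": 45},
    {"twist": [0, 0, 0], "travel": [-0.001, 0, 0], "fingers": 45},
  ],
)

```text
t: 12.05
tcp_pos: [513.2, -40.2, -12.5]
ee_rot: [0.664, 0.747, 0.003, -0.003]
contact_force: [-1.0, 13.4, 4.7]
gripper_width: 38.2
```

send_rows(
  series=[
    {"twist": [0, 0, 0], "travel": [-0.0005, 0, 0], "fingers": 45},
    {"twist": [0, 0, 0], "travel": [-0.001, 0, 0], "fingers": 45},
    {"twist": [0, 0, 0], "travel": [-0.001, 0, 0], "fingers": 45},
  ],
)

```text
t: 12.3
tcp_pos: [513.2, -40.6, -12.4]
ee_rot: [0.664, 0.748, 0.003, -0.003]
contact_force: [-1.1, 13.5, 5.3]
gripper_width: 38.7
```

send_rows(
  series=[
    {"twist": [0, 0, 0], "travel": [-0.0005, 0, 0], "fingers": 45},
    {"twist": [0, 0, 0], "travel": [-0.001, 0, 0], "fingers": 45},
    {"twist": [0, 0, 0], "travel": [-0.001, 0, 0], "fingers": 45},
    {"twist": [0, 0, 0], "travel": [-0.001, 0, 0], "fingers": 45},
  ],
)

```text
t: 12.63
tcp_pos: [513.2, -41.1, -12.4]
ee_rot: [0.664, 0.748, 0.003, -0.004]
contact_force: [-1.3, 15.5, 5.6]
gripper_width: 38.6
```

```bash
python3 - <<'E'
from h import *
plan(unjig([-9.5,190,-12])); s=readout.state(); print(s['contact_force']@N)
im=eyes.grab_frame("top"); cv2.imwrite("pics/t11.png",cv2.resize(im[170:290,300:480,::-1],None,fx=4.4,fy=4.4,interpolation=cv2.INTER_CUBIC))
for k in range(3):eyes.grab_frame("top"); print(readout.state()['contact_force'])
E
```

```text
t 12.6333 tcp [513.16 -41.05 -12.45] jig [-10.05 187.55 -12.45] F [-1.35 15.52  5.6 ] w 38.589042356184784
travel mm [ 2.46  0.56 -0.42] twist deg [ 0.02 -0.57  0.17]
15.576243635634832
[ 0.04 14.88  6.47]
[-1.61 14.48  6.27]
[-0.71 15.02  5.76]
```

View pics/t11.png

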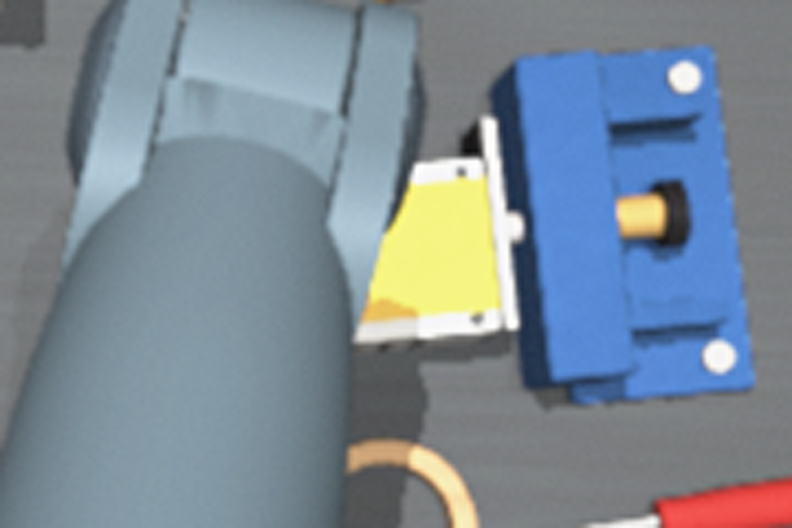

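send_rows(
  series=[
    {"twist": [0, 0, 0], "travel": [-0.0005, 0, 0], "fingers": 45},
    {"twist": [0, 0, 0], "travel": [-0.0005, 0, 0], "fingers": 45},
    {"twist": [0, 0, 0], "travel": [-0.0005, 0, 0], "fingers": 45},
    {"twist": [0, 0, 0], "travel": [-0.0005, 0, 0], "fingers": 45},
    {"twist": [0, 0, 0], "travel": [-0.0005, 0, 0], "fingers": 45},
    {"twist": [0, 0, 0], "travel": [-0.0005, 0, 0], "fingers": 45},
    {"twist": [0, 0, 0], "travel": [-0.0005, 0, 0], "fingers": 45},
    {"twist": [0, 0, 0], "travel": [-0.0005, 0, 0], "fingers": 45},
    {"twist": [0, 0, 0], "travel": [-0.0005, 0, 0], "fingers": 45},
    {"twist": [0, 0, 0], "travel": [-0.0005, 0, 0], "fingers": 45},
  ],
)

```text
t: 13.67
tcp_pos: [513.2, -41.2, -12.4]
ee_rot: [0.664, 0.748, 0.004, -0.004]
contact_force: [-1.3, 16.4, 6.5]
gripper_width: 38.4
```

Held at about 16 N on the wrist, of which about 6.5 N is sliding friction, so roughly 9–10 N is on the pad. Backing off gently.

send_rows(
  series=[
    {"twist": [0, 0, 0], "travel": [0.001, 0, 0], "fingers": 45},
    {"twist": [0, 0, 0], "travel": [0.002, 0, 0], "fingers": 45},
    {"twist": [0, 0, 0], "travel": [0.003, 0, 0], "fingers": 45},
    {"twist": [0, 0, 0], "travel": [0.004, 0, 0], "fingers": 45},
    {"twist": [0, 0, 0], "travel": [0.006, 0, 0], "fingers": 45},
    {"twist": [0, 0, 0], "travel": [0.009, 0, 0], "fingers": 45},
    {"twist": [0, 0, 0], "travel": [0.015, 0, 0], "fingers": 45},
    {"twist": [0, 0, 0], "travel": [0.03, 0, 0], "fingers": 45},
    {"twist": [0, 0, 0], "travel": [0.055, 0, 0], "fingers": 45},
    {"twist": [0, 0, 0], "travel": [0.08, 0, 0], "fingers": 45},
    {"twist": [0, 0, 0], "travel": [0.1, 0, 0], "fingers": 45},
    {"twist": [0, 0, 0], "travel": [0.1, 0, -0.04], "fingers": 45},
    {"twist": [0, 0, 0], "travel": [0.1, 0, -0.08], "fingers": 45},
    {"twist": [0, 0, 0], "travel": [0.1, 0, -0.12], "fingers": 45},
    {"twist": [0, 0, 0], "travel": [0.12, 0, -0.12], "fingers": 45},
    {"twist": [0, 0, 0], "travel": [0.12, 0, -0.12], "fingers": 45},
  ],
)

```text
t: 15.0
tcp_pos: [503.0, 74.0, 110.6]
ee_rot: [0.665, 0.747, 0.003, 0.002]
contact_force: [-1.6, 0.3, -0.4]
gripper_width: 38.7
```

```bash
python3 - <<'E'
from h import *
plan(unjig([-9.5,190,-12]))
im=eyes.grab_frame("top"); cv2.imwrite("pics/t12.png",cv2.resize(im[170:290,300:480,::-1],None,fx=4.4,fy=4.4,interpolation=cv2.INTER_CUBIC))
im=eyes.grab_frame("side"); cv2.imwrite("pics/s12.png",im[:,:,::-1]);cv2.imwrite("pics/s12c.png",cv2.resize(im[200:350,310:510,::-1],None,fx=4,fy=4,interpolation=cv2.INTER_CUBIC))
E
```

```text
t 15.0 tcp [503.05  74.   110.64] jig [ -6.87 303.   110.64] F [-1.56  0.32 -0.36] w 38.678767957806436
travel mm [-113.04   -3.59  122.59] twist deg [ 0.39 -0.02  0.06]
```

View pics/t12.png

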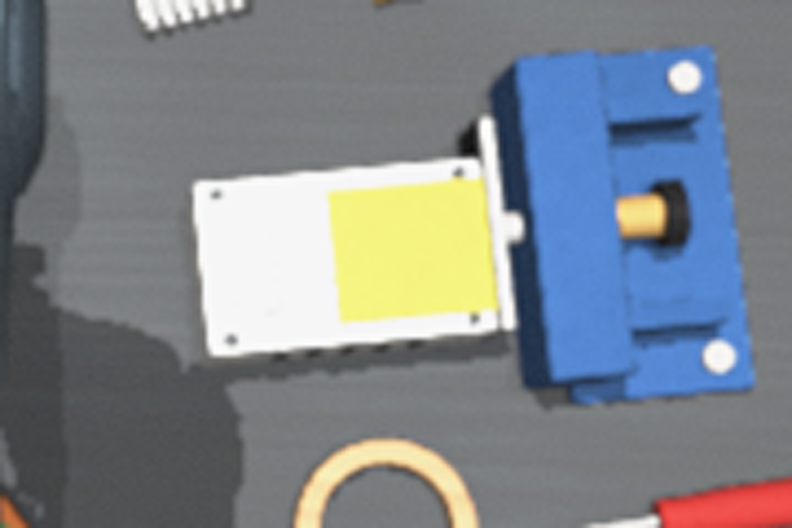

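View pics/s12c.png

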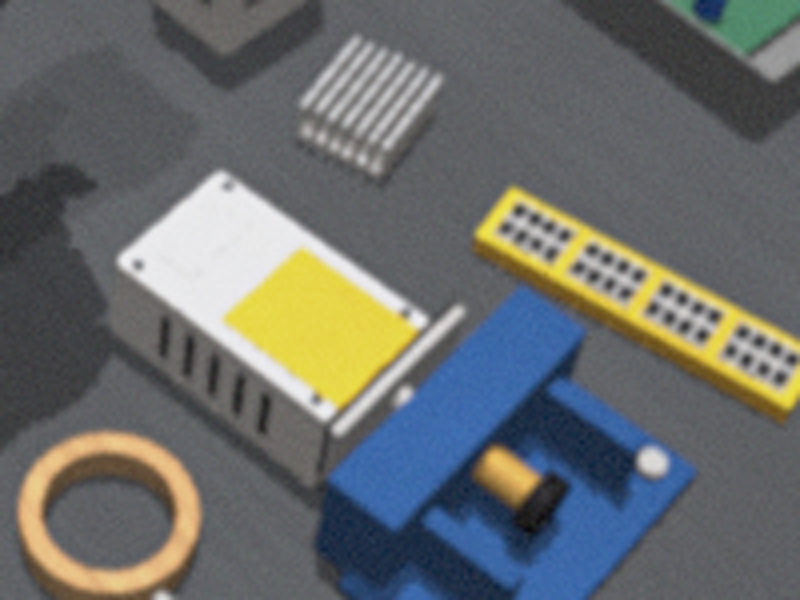

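View pics/s12.png

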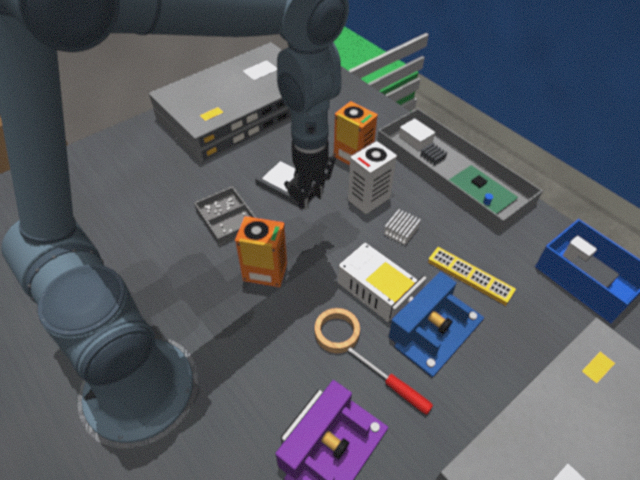

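send_rows(
  series=[
    {"twist": [0, 0, 0], "travel": [0, 0, 0], "fingers": 45},
    {"twist": [0, 0, 0], "travel": [0, 0, 0], "fingers": 45},
    {"twist": [0, 0, 0], "travel": [0, 0, 0], "fingers": 45},
  ],
)

```text
t: 15.35
tcp_pos: [499.5, 71.6, 106.3]
ee_rot: [0.666, 0.746, -0.001, -0.001]
contact_force: [-0.2, 0.2, 0.7]
gripper_width: 38.1
```

```bash
python3 - <<'E'
from h import *
def w(l,z):
    P=pix2w("top",np.array(l)/4.4+[300,170],z); return np.array([jig([*p,z]) for p in P])
print(w([(193,184),(480,158),(498,330),(210,356)],70))
print(job.job_done())
E
```

```text
[[ 35.01 173.45  70.  ]
 [ 35.3   23.72  70.  ]
 [-54.68  24.38  70.  ]
 [-54.66 173.33  70.  ]]
the job is handed in; nothing more can be done
None
```

I tipped the stickered module over towards the blue jig. It lies sticker up with its fan end against the black-faced pad, and the job was handed in at about 15.4 s.

- **Push on the pad:** I slid it until the wrist force rose above its steady 6–7 N of sliding friction. I then leaned on it for a little over a second at 15–16 N on the wrist. That puts roughly 9–10 N on the pad, which I inferred by subtracting the friction, not measured directly.
- **Final position:** In the last top picture the fan end is 23.7 mm and 24.4 mm from the beam face at its two corners, about 0.4° off square. No gap to the pad is visible. The module sits about 10 mm off the jig's middle line, as it did at the start.
- **Robot clear:** The gripper had backed off about 120 mm and risen. It read under 1 N and touched nothing.
- **Bystanders:** They look unmoved in the side view.

**Disagreement with the tool data:** the fingertips sit about 39 mm behind the reported TCP, as the side and wrist pictures both showed. My first push therefore passed over the module without touching it. I corrected the height and repeated it.

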